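# Count to the third slot and push the ampoule carton in

## Task

Count the slots of the divider rack starting from its tall end plate: with a fingertip, touch the metal rail strip over the first, then the second, then the third slot (sliding along or touching each in turn, not the fourth). Then push the ampoule carton, end first, along the table and fully home into that third slot, against the back panel. Only push the carton, never lift or tip it, and leave the two vials in the rack and the gauze pack where they are.

Things in the scene. Friction and masses are not known exactly. Their poses are not given: they have to be found in the camera images.
- rack: Grey plastic divider rack fixed to the table, 329 mm wide. Origin: on the table at its centre; x points into the slots (away from the robot), y to the left along the rack, z up. Four slots open to the front (-x), without floor; their centres at y = +121.5, +40.5, -40.5, -121.5 mm, each 76 mm clear between 5 mm walls. Walls are 45 mm high and run from x = -43 mm to the back panel.
- slot_back (a point): Point on the table at the foot of the back panel's front face, at the middle of the rack (rack x = +37 mm, y = 0). Slots are 80 mm deep from the walls' front edges to this face; the panel is 64 mm high.
- strip_a: Flat aluminium rail strip, rigid, on top of the back panel over the leftmost slot (rack y = +121.5 mm); 24 mm deep (x), 66 mm long (y), 6 mm thick, a white label under its front edge, with 15 mm breaks between neighbouring strips above the walls. Origin: centre of its upper face, 70 mm above the table, at rack x = +35 mm; axes as the rack's.
- strip_b: Same, over the second slot from the left (rack y = +40.5 mm).
- strip_c: Same, over the third slot from the left (rack y = -40.5 mm).
- strip_d: Same, over the rightmost slot (rack y = -121.5 mm).
- tall_end: The rack's tall end plate, fixed: an end wall with a round-topped flag on its front half, 44 mm deep (rack x = -42 to +2 mm), 5 mm thick, top 102 mm above the table. It stands at the left end (rack y = +162 mm) or the right end (-162 mm), differing from run to run; slots are counted from it. Origin on the table at the plate's centre, axes as the rack's.
- low_end: The plain end wall at the other end of the rack, 45 mm high, fixed; origin on the table at its centre.
- ampoule_box: White and red carton of ampoules, a solid closed box 64 (x) x 91 (y) x 36 (z) mm, about 90 g, lying flat on the table in front of the rack. Origin: centre of its underside. Its long y axis points roughly into the slots. Pushed fully home, its origin is at rack x = -8.5 mm and its near end stands out 11 mm in front of the walls.
- vial_left: Small glass vial, 23 mm across, 51 mm high, standing loose in the leftmost slot; origin at the centre of its underside. To be left alone.
- vial_right: The same kind of vial standing loose in the rightmost slot. To be left alone.
- gauze_pack: Flat white gauze pack, 102 x 77 x 14 mm, lying loose on the table to the right of the work; origin at the centre of its underside. To be left alone.
There are look-alikes about, which are no part of the job. Of the things that look like the ampoule_box, take the one that is nearest to the robot's base at the start.

How it is judged:
By the outcome, as a careful person would: the job done as asked, in the order asked, and still so for the second after the job is handed in, with the robot touching nothing.
It also fails if it takes over 61 s, if anything falls off the work surface, if the arm or the gripper's body presses on something with over 40 N, if the wrist force passes 120 N, or if a joint passes its speed limit or range.

## Robot

A 7-joint arm with a two-finger parallel gripper is mounted at the origin on a cart in front of the work surface, level with it; the furniture and walls round the work are solid. World frame = base frame: x ahead of the robot, y to its left, z up, the work surface at z = 0. Lengths are in m, angles in rad, forces in N, time in s.
With the tool pointing down it reaches from about 0.4 to 0.875 m from the base axis. Payload 19.3 kg.
Tool frame: the origin (TCP) lies at the very end of the fingers, on their centre line; the grasp point (between the pads) lies 19 mm behind it; z points along the fingers, y is the line along which they close (so a half turn about z gives the same grasp; the last joint's range is limited). The gripper opens to 85 mm and grips with 20 to 120 N. Pads are 22 mm wide; open, the fingers measure 114 mm over their backs; the gripper's body (76 mm by 85 mm) begins 54 mm behind the grasp point. The pads swing forward as they close: fully open they stand 13 mm farther back than shut.
Start: joints at [-1.289, 0.521, -0.036, 1.599, 0.021, 1.021, -0.113], TCP at [0.215, 0.587, 0.231] pointing down, gripper open.
Joint ranges: [-2.91, 2.91], [-0.3, 2.13], [-1.5, 1.42], [0.17, 2.43], [-1.26, 4.41], [0.16, 1.93], [-2.52, 2.52]. Speed limits (rad/s): [1.89, 1.89, 2.39, 2.39, 3.01, 3.01, 3.01].

## Interface

Orientations are given as [roll, pitch, yaw] about the fixed x, y, z axes, in that order (R = Rz(yaw) Ry(pitch) Rx(roll)).
In Python, from workcell import bot gives the robot as it stands.
- The arm moves only by the tool carry_out, never from a script. Its argument "rows" is a list that holds one entry, the list of rows, each a list of 4 numbers: the shift along the tool's x, y, z in m, then the turn about the tool's z in degrees. In form: [[[x, y, z, twist], ...]]. A call has 1 to 12 rows; each row is the pose to reach, as a shift and turn from the pose commanded when the call began, along the tool's axes at that moment; what a row does not reach only later rows make up. A row lasts 1/12 s, in which the tool goes at most 41.7 mm and 7.16 degrees, less where a joint would pass 70% of its speed; a pose out of reach is approached as far as the arm can. A call with a gripper value outside its range is refused whole. "grip" is the finger opening in m, from 0 to 0.0854, set as the call begins (left out, the last holds). The fingers move at their own pace and stop on an object; "grip_force" is the grip in N (left out, the last holds). Time passes only in rows, so rows that repeat a pose let the fingers close. It gives the time, the measured TCP pose, the force, the opening and the grip force at its end, in the units of the state.
- bot.observe(): the state, without advancing time (a new reading comes with each control period).
- bot.grab_frame(name): name is "side" or "top" or "wrist"; returns a dict with "pixels" (480x640x3 uint8, red, green, blue), "K" (3x3 intrinsics, pixels), "pose" (4x4, takes a point from camera to world coordinates). Camera axes: x right, y down, z forward; pixel columns grow to the right and rows downward; lengths in m; the calibration is good to about 2 mm. A picture is of the moment at which its call begins. There is no depth.
- bot.job_done(): hands the job in; it is judged then, once.
Trained networks look in a picture, given as the dict that the camera call returned (one of the last four; its "shot" number tells which), for a name from the list of things; names that differ only in an ending like _2 or _b are one class to them, and where a whole thing is asked for, a point or a joint stands for the part that bears it (a point fixed in the world has none). Each returns a list of dicts, best first, with "conf" (0 to 1); they miss things now and then, are a little off and sometimes report something else, mostly with a low value. They report only what shows in the picture. A call takes as long as a camera call. They do not tell look-alikes from the thing itself.
- bot.look_for(picture, label): "position" ([column, row] in pixels, amid what is visible of it).
- bot.regions_of(picture, label): "region" (480x640 bool, what is visible of it) and "position" ([column, row] in pixels, amid what is visible of it).
- bot.spot_point(picture, label): "position" ([column, row] in pixels: a listed point, or the origin of a listed thing).
The state is a dict: "clock": time; "qpos": joint angles; "qd": joint speeds; "joint_efforts": joint torques, N m; "position": TCP position; "tool_rot": TCP orientation; "force": force on the tool from outside, world axes, zero at the start; "moment": the same for the moment, N m; "grip_width": finger opening in m; "finger_force": force on a finger pad.
Only numpy, scipy, OpenCV 4.12 (cv2) and the standard library are available. Lean on these libraries where they do the work, as an engineer would, in place of code of your own. Each camera call takes 0.05 s, during which the arm holds its last target. There are 200 camera calls.

## Working session

There is one attempt and no reset: what is moved stays moved. The work goes in short steps, Python scripts to look and compute and a tool call to move; the robot and the scene stay as the last step left them, time stands still between calls to the robot, and variables do not carry over. Pictures are saved under pics/ and viewed, at most 10 in all, crops included, and the job is handed in when it is done.

Besides the shell and the picture viewer there is one more tool, called after "Call:" by a JSON object that holds its "api" and its "payload", one argument or row to a line. carry_out: Moves the arm, as the interface text tells. Its arguments: {"type":"object","properties":{"rows":{"type":"array","items":{"type":"array","items":{"type":"array","items":{"type":"number"}}}},"grip":{"type":"number"},"grip_force":{"type":"number"}},"required":["rows"]}

```bash
mkdir -p pics
cat > h.py <<'E'
import numpy as np, cv2
from workcell import bot
def save(f,n): cv2.imwrite('pics/'+n,f['pixels'][:,:,::-1])
def ray(f,p,z):
    K=np.array(f['K']);T=np.array(f['pose'])
    d=T[:3,:3]@np.linalg.inv(K)@np.array([p[0],p[1],1.]);o=T[:3,3]
    return o+d*(z-o[2])/d[2]
def proj(f,P):
    K=np.array(f['K']);T=np.array(f['pose'])
    c=T[:3,:3].T@(np.array(P)-T[:3,3]);q=K@c
    return q[:2]/q[2]
E
python3 - <<'E'
from h import *
s=bot.observe();print({k:np.round(s[k],3) for k in('clock','position','tool_rot','force','grip_width')})
for n in('top','side'):
    f=bot.grab_frame(n);save(f,n+'0.png');print(n,np.round(f['pose'],3).tolist())
    for l,z,w in(('rack',0,'spot'),('slot_back',0,'spot'),('strip_a',.07,'spot'),('tall_end',0,'spot'),('low_end',0,'spot'),('ampoule_box',0,'spot'),('ampoule_box',.036,'look'),('vial_left',0,'spot'),('gauze_pack',0,'spot')):
        r=(bot.spot_point if w=='spot' else bot.look_for)(f,l)
        for d in r[:6]: print(l,w,round(d['conf'],2),np.round(d['position']),np.round(ray(f,d['position'],z),3)[:2])
E
```

```text
{'clock': np.float64(0.0), 'position': array([0.215, 0.586, 0.231]), 'tool_rot': array([-3.14,  0.  ,  2.79]), 'force': array([-0.059, -0.043,  0.656]), 'grip_width': np.float64(0.085)}
top [[0.017, -0.997, 0.069, 0.486], [-1.0, -0.018, -0.01, -0.068], [0.011, -0.068, -0.998, 1.374], [0.0, 0.0, 0.0, 1.0]]
rack spot 0.94 [280. 215.] [0.638 0.022]
slot_back spot 0.81 [281. 200.] [0.672 0.021]
strip_a spot 0.76 [328. 194.] [ 0.68  -0.091]
strip_a spot 0.72 [223. 200.] [0.662 0.146]
strip_a spot 0.61 [259. 198.] [0.666 0.065]
strip_a spot 0.58 [292. 196.] [ 0.673 -0.009]
strip_a spot 0.54 [422. 310.] [ 0.423 -0.304]
tall_end spot 0.66 [345. 213.] [ 0.646 -0.132]
ampoule_box spot 0.9 [236. 270.] [0.507 0.121]
ampoule_box spot 0.59 [393. 224.] [ 0.621 -0.247]
ampoule_box look 0.95 [238. 270.] [0.507 0.113]
ampoule_box look 0.66 [392. 225.] [ 0.614 -0.239]
vial_left spot 0.64 [228. 226.] [0.609 0.143]
gauze_pack spot 0.81 [425. 310.] [ 0.42  -0.324]
side [[0.486, -0.391, 0.781, -0.282], [-0.873, -0.244, 0.421, -0.522], [0.026, -0.887, -0.46, 0.584], [0.0, 0.0, 0.0, 1.0]]
rack spot 0.73 [303. 250.] [0.624 0.027]
slot_back spot 0.62 [312. 241.] [0.667 0.029]
strip_a spot 0.8 [330. 218.] [ 0.658 -0.016]
strip_a spot 0.78 [258. 199.] [0.656 0.159]
strip_a spot 0.74 [366. 220.] [ 0.686 -0.082]
strip_a spot 0.6 [296. 208.] [0.659 0.065]
tall_end spot 0.86 [377. 266.] [ 0.644 -0.131]
low_end spot 0.57 [238. 232.] [0.617 0.185]
ampoule_box spot 0.94 [425. 288.] [ 0.618 -0.241]
ampoule_box spot 0.69 [226. 263.] [0.5   0.126]
ampoule_box spot 0.53 [376. 266.] [ 0.642 -0.13 ]
ampoule_box look 0.93 [426. 278.] [ 0.594 -0.247]
ampoule_box look 0.81 [224. 254.] [0.476 0.109]
gauze_pack spot 0.72 [429. 360.] [ 0.427 -0.32 ]
gauze_pack spot 0.6 [377. 265.] [ 0.648 -0.128]
gauze_pack spot 0.48 [329. 218.] [0.781 0.054]
```

View pics/top0.png

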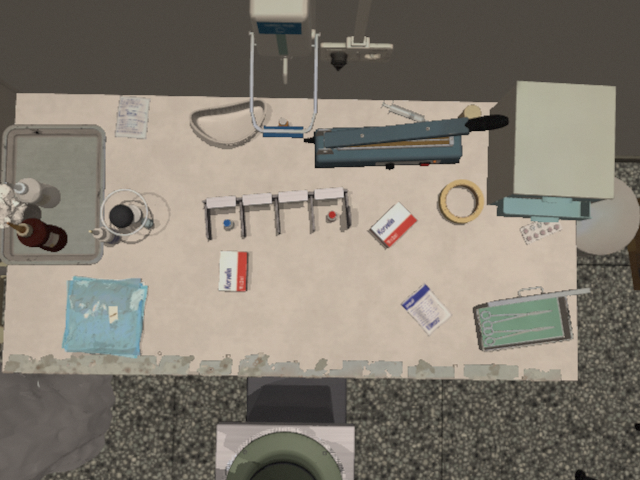

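View pics/side0.png

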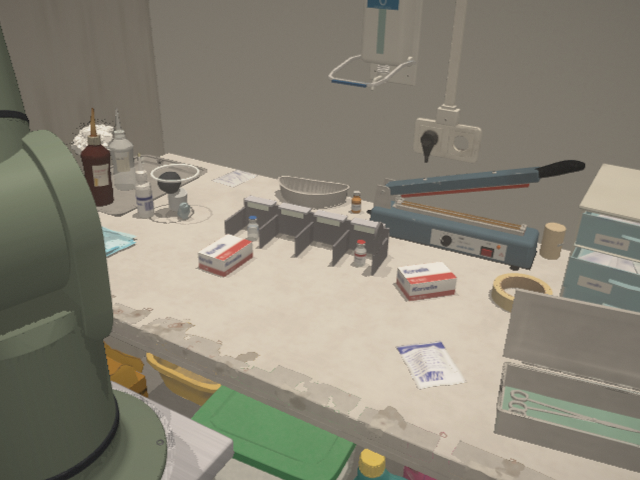

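The top view shows the rack at (280,215) with its flagged tall end on the right at (347,210); the side view confirms this at (380,245). So the order is strip d, c, b, and slot 3 is the one at rack y=+40.5, the second from the left.

Things that could be taken for the carton in the top view are the box at (236,270), 0.52 m from the base, and the box at (393,224), 0.67 m away. The gauze at (425,310) is not a box. I choose (236,270). Next I fit the poses by silhouette and check with a crop.

```bash
cat >> h.py <<'E'
from scipy.optimize import minimize
def boxpts(x0,x1,y0,y1,z0,z1): return np.array([[x,y,z] for x in(x0,x1) for y in(y0,y1) for z in(z0,z1)])
CART=[boxpts(-.032,.032,-.0455,.0455,0,.036)]
RACK=[boxpts(-.043,.037,y-.0025,y+.0025,0,.045) for y in(-.162,-.081,0,.081,.162)]+[boxpts(.037,.042,-.1645,.1645,0,.064)]+[boxpts(.023,.047,y-.033,y+.033,.064,.07) for y in(-.1215,-.0405,.0405,.1215)]+[boxpts(-.042,.002,-.1645,-.1595,0,.094),boxpts(-.030,-.010,-.1645,-.1595,0,.102)]
def place(P,p):
    c,s=np.cos(p[2]),np.sin(p[2]);return P@np.array([[c,-s,0],[s,c,0],[0,0,1]]).T+[p[0],p[1],0]
def render(f,model,p,S=4):
    m=np.zeros((480*S,640*S),np.uint8)
    for P in model:
        q=np.array([proj(f,a) for a in place(P,p)])
        cv2.fillConvexPoly(m,cv2.convexHull(np.round((q+.5)*S*16-8).astype(np.int32)),1,shift=4)
    return m
def fit(fm,model,p0,S=4):
    ms=[(f,cv2.resize(m.astype(np.uint8),None,fx=S,fy=S,interpolation=cv2.INTER_NEAREST)) for f,m in fm]
    def c(v):
        p=[p0[0]+v[0]*.01,p0[1]+v[1]*.01,p0[2]+v[2]*.1];t=0
        for f,m in ms:
            r=render(f,model,p,S);t+=1-(r&m).sum()/max(1,(r|m).sum())
        return t/len(ms)
    r=minimize(c,[0,0,0],method='Nelder-Mead',options=dict(initial_simplex=[[0,0,0],[1,0,0],[0,1,0],[0,0,1]],xatol=.01,fatol=1e-4,maxiter=150))
    return np.array(p0)+r.x*[.01,.01,.1],r.fun
def nearest(f,label,xyz):
    q=proj(f,xyz);L=bot.regions_of(f,label);return min(L,key=lambda d:np.hypot(*(np.array(d['position'])-q)))['region'] if L else None
E
python3 - <<'E'
from h import *
t=bot.grab_frame('top');s=bot.grab_frame('side')
for lab,mod,p0 in(('rack',RACK,[.636,.022,.07]),('ampoule_box',CART,[.507,.121,0.])):
    M=[(f,nearest(f,lab,p0[:2]+[.02])) for f in(t,s)]
    for n,a in(('top',M[:1]),('side',M[1:]),('both',M)):
        p,e=fit(a,mod,p0);print(lab,n,np.round(p,4),round(e,3),a[0][1].sum())
    for (f,m),n in zip(M,('t','s')):
        im=f['pixels'][:,:,::-1].copy();im=cv2.resize(im,None,fx=4,fy=4,interpolation=cv2.INTER_CUBIC)
        if lab=='rack': img={**locals().get('img',{}),n:im}
        for P in mod:
            q=np.array([proj(f,x) for x in place(P,p)]);cv2.polylines(img[n],[cv2.convexHull(((q+.5)*4).astype(np.int32))],True,(0,255,0),1)
a=img['t'][720:1220,760:1460];cv2.imwrite('pics/fit_t.png',a)
cv2.imwrite('pics/fit_s.png',img['s'][740:1140,780:1580])
E
```

```text
rack top [0.6351 0.0249 0.102 ] 0.304 1679
rack side [0.6323 0.0288 0.104 ] 0.228 4681
rack both [0.6347 0.0267 0.1027] 0.282 1679
ampoule_box top [0.5047 0.1243 1.576 ] 0.054 1143
ampoule_box side [0.4998 0.1264 0.4743] 0.209 1580
ampoule_box both [0.5031 0.1254 1.5618] 0.083 1143
```

View pics/fit_t.png

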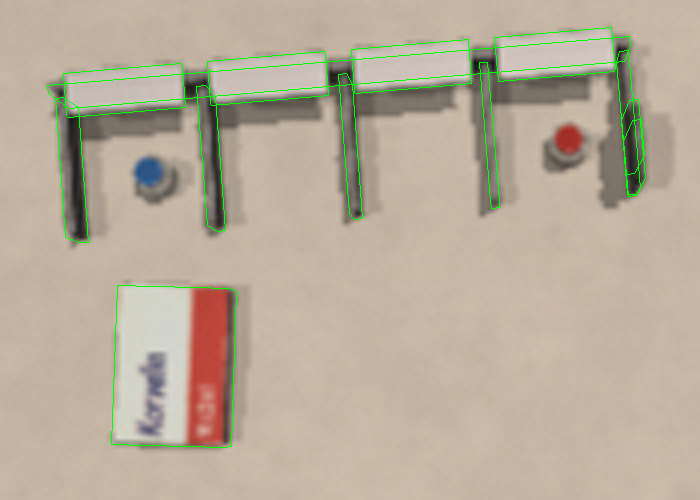

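View pics/fit_s.png

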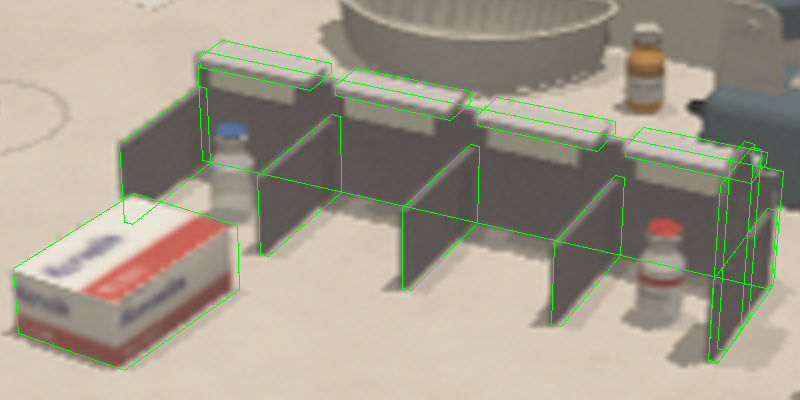

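The carton at (170,365) in the crop is the chosen one, and its fit is good. The rack fit is within a few mm, with the right end overlaid slightly high. I'll move over the work and refine with the wrist camera.

```bash
cat >> h.py <<'E'
from scipy.spatial.transform import Rotation as Rn
def delta(xyz,yaw):
    s=bot.observe();R=Rn.from_euler('xyz',s['tool_rot']).as_matrix()
    d=R.T@(np.array(xyz)-s['position']);t=-np.degrees((yaw-s['tool_rot'][2]+np.pi)%(2*np.pi)-np.pi)
    print('delta',np.round(d,4),'twist',round(t,2),'at',np.round(s['position'],4),np.round(s['tool_rot'],3),'t',s['clock'])
E
python3 -c "
from h import *
delta([.5,.03,.30],np.pi+.095)"
```

```text
delta [-0.459  -0.4245 -0.0687] twist -25.6 at [0.2154 0.5867 0.2313] [3.142 0.    2.79 ] t 1.3
```

Call:
{"api": "carry_out", "payload": {
  "rows": [
    [[-0.23, -0.212, -0.069, -13], [-0.23, -0.212, -0.069, -13], [-0.23, -0.212, -0.069, -13], [-0.23, -0.212, -0.069, -13], [-0.459, -0.4245, -0.069, -25.6], [-0.459, -0.4245, -0.069, -25.6], [-0.459, -0.4245, -0.069, -25.6], [-0.459, -0.4245, -0.069, -25.6], [-0.459, -0.4245, -0.069, -25.6], [-0.459, -0.4245, -0.069, -25.6], [-0.459, -0.4245, -0.069, -25.6], [-0.459, -0.4245, -0.069, -25.6]]
  ],
  "grip": 0.0
}}

```text
clock: 2.3
position: [0.4399, 0.1468, 0.2913]
tool_rot: [3.141, 0.001, -3.047]
force: [1.0, 0.5, 0.2]
grip_width: 0.0001
finger_force: 0.0
```

```bash
python3 -c "
from h import *
delta([.5,.03,.30],np.pi+.095)"
```

```text
delta [-0.0487 -0.122  -0.0087] twist 0.0 at [0.4399 0.1468 0.2913] [ 3.141e+00  1.000e-03 -3.047e+00] t 2.3
```

Call:
{"api": "carry_out", "payload": {
  "rows": [
    [[-0.049, -0.122, -0.009, 0], [-0.049, -0.122, -0.009, 0], [-0.049, -0.122, -0.009, 0], [-0.049, -0.122, -0.009, 0], [-0.049, -0.122, -0.009, 0], [-0.049, -0.122, -0.009, 0]]
  ]
}}

```text
clock: 2.8
position: [0.4997, 0.0318, 0.2997]
tool_rot: [3.141, -0.0, -3.048]
force: [0.8, 0.4, 0.1]
grip_width: -0.0001
finger_force: 0.0
```

Run:
```python
from h import *
w=bot.grab_frame('wrist');save(w,'w1.png')
delta([.5,.03,.30],np.pi+.095)
print(np.round(w['pose'],3).tolist())
for l in('strip_a','ampoule_box','rack'):
  for d in bot.spot_point(w,l)[:5]: print(l,round(d['conf'],2),np.round(d['position']),np.round(ray(w,d['position'],.07 if l=='strip_a' else 0),4)[:2])
```

```text
delta [-0.0003 -0.0027 -0.0003] twist 0.03 at [0.4995 0.0326 0.2997] [ 3.141 -0.    -3.046] t 2.85
[[-0.093, 0.951, 0.295, 0.424], [0.996, 0.089, 0.028, 0.026], [0.001, 0.296, -0.955, 0.442], [0.0, 0.0, 0.0, 1.0]]
strip_a 0.78 [201. 346.] [ 0.6777 -0.0863]
strip_a 0.58 [273. 343.] [ 0.6653 -0.0067]
strip_a 0.57 [420. 346.] [0.654 0.156]
strip_a 0.26 [178. 291.] [ 0.612  -0.1112]
ampoule_box 0.86 [ 94. 258.] [ 0.6126 -0.2379]
ampoule_box 0.61 [212. 280.] [ 0.6284 -0.0936]
ampoule_box 0.57 [402. 196.] [0.5006 0.1256]
rack 0.68 [309. 289.] [0.6298 0.0284]
```

View pics/w1.png

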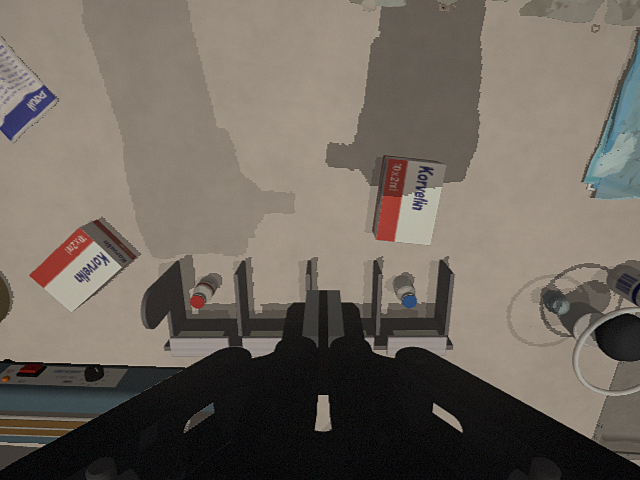

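The wrist view shows the round-topped flag at (155,308), on the -y (right) end. The walls are at columns 175, 240, 310, 377 and 445, the carton at (410,200), and the red and blue vials at (203,292) and (406,290). I'll refine the fit with the wrist mask.

Run:
```python
from h import *
w=bot.grab_frame('wrist')
p0=[.633,.027,.095]
m=nearest(w,'rack',[.633,.027,.03])
win=np.zeros((480,640),bool);win[240:352,130:280]=1;win[240:352,350:470]=1;win[300:,230:280]=0;win[300:,350:390]=0
import h
r0=h.render
h.render=lambda f,mo,p,S=4: r0(f,mo,p,S)*cv2.resize(win.astype(np.uint8),None,fx=S,fy=S,interpolation=cv2.INTER_NEAREST)
p,e=fit([(w,m&win)],RACK,p0);print('mask',np.round(p,4),round(e,3))
# dark threshold alternative
g=w['pixels'].max(2);d=(g<95)&win
p2,e2=fit([(w,d)],RACK[:5]+RACK[-2:],p);print('dark',np.round(p2,4),round(e2,3))
h.render=r0
c,e=fit([(w,nearest(w,'ampoule_box',[.503,.125,.02]))],CART,[.503,.125,1.56]);print('cart',np.round(c,4),round(e,3))
im=cv2.resize(w['pixels'][:,:,::-1].copy(),None,fx=2,fy=2,interpolation=cv2.INTER_CUBIC)
for mod,pp,col in((RACK,p,(0,255,0)),(CART,c,(0,255,0)),(RACK[:5],p2,(255,0,255))):
  for P in mod:
    q=np.array([proj(w,x) for x in place(P,pp)]);cv2.polylines(im,[cv2.convexHull(((q+.5)*2).astype(np.int32))],True,col,1)
cv2.imwrite('pics/w1fit.png',im[290:730,240:960])
```

```text
mask [0.6329 0.0284 0.0946] 0.462
dark [0.6342 0.0289 0.0922] 0.516
cart [0.5013 0.1267 1.5598] 0.062
```

View pics/w1fit.png

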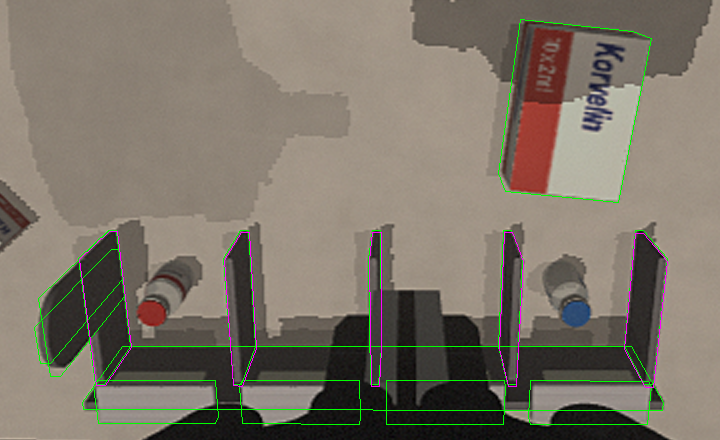

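```bash
python3 -c "
from h import *
delta([.680,-.089,.082],np.pi+.093)"
```

```text
delta [-0.1679 -0.1384  0.2178] twist 0.17 at [0.4996 0.0326 0.2998] [ 3.141  0.    -3.046] t 3.15
```

Call:
{"api": "carry_out", "payload": {
  "rows": [
    [[-0.168, -0.138, 0.1, 0], [-0.168, -0.138, 0.1, 0], [-0.168, -0.138, 0.1, 0], [-0.168, -0.138, 0.1, 0], [-0.168, -0.138, 0.1, 0], [-0.168, -0.138, 0.1, 0], [-0.168, -0.138, 0.15, 0], [-0.168, -0.138, 0.19, 0], [-0.168, -0.138, 0.218, 0], [-0.168, -0.138, 0.218, 0], [-0.168, -0.138, 0.218, 0], [-0.168, -0.138, 0.218, 0]]
  ]
}}

```text
clock: 4.15
position: [0.6812, -0.0894, 0.0841]
tool_rot: [-3.141, 0.002, -3.046]
force: [-0.1, 0.3, 1.7]
grip_width: -0.0003
finger_force: 0.0
```

```bash
python3 -c "
from h import *
delta([.680,-.089,.070],np.pi+.093)
print(bot.observe()['force'])"
```

```text
delta [0.0012 0.0006 0.0141] twist 0.13 at [ 0.6812 -0.0894  0.0841] [-3.141e+00  2.000e-03 -3.046e+00] t 4.15
[-0.08241969  0.29800443  1.67183605]
```

Call:
{"api": "carry_out", "payload": {
  "rows": [
    [[0.001, 0, 0.006, 0], [0.001, 0, 0.01, 0], [0.001, 0, 0.012, 0], [0.001, 0, 0.013, 0], [0.001, 0, 0.013, 0], [0.001, 0, 0.013, 0]]
  ]
}}

```text
clock: 4.65
position: [0.6794, -0.0895, 0.0701]
tool_rot: [3.142, 0.001, -3.047]
force: [-5.5, 1.6, 13.1]
grip_width: 0.0
finger_force: 6.3
```

Contact on strip d is confirmed at 13 N, z=0.070. Next I hop to strip c.

Call:
{"api": "carry_out", "payload": {
  "rows": [
    [[0, 0, -0.015, 0], [0, 0, -0.015, 0], [0, 0.04, -0.015, 0], [0, 0.081, -0.015, 0], [0, 0.081, -0.015, 0], [0, 0.081, -0.008, 0], [0, 0.081, -0.004, 0], [0, 0.081, -0.002, 0], [0, 0.081, 0, 0], [0, 0.081, 0, 0], [0, 0.081, 0, 0]]
  ]
}}

```text
clock: 5.57
position: [0.6713, -0.0103, 0.07]
tool_rot: [3.142, -0.0, -3.048]
force: [-10.8, 1.1, 24.7]
grip_width: -0.0001
finger_force: 12.0
```

Call:
{"api": "carry_out", "payload": {
  "rows": [
    [[0, 0, -0.015, 0], [0, 0, -0.015, 0], [0, 0.04, -0.015, 0], [0, 0.081, -0.015, 0], [0, 0.081, -0.015, 0], [0, 0.081, -0.008, 0], [0, 0.081, -0.004, 0], [0, 0.081, -0.002, 0], [0, 0.081, -0.001, 0], [0, 0.081, -0.001, 0], [0, 0.081, -0.001, 0]]
  ]
}}

```text
clock: 6.48
position: [0.6635, 0.0698, 0.0701]
tool_rot: [-3.141, -0.001, -3.049]
force: [-6.8, 1.3, 14.5]
grip_width: 0.0003
finger_force: 7.2
```

All three strips are touched in order. Next comes the sideways push, from the carton's left with two fingertips spread along its long side.

```bash
python3 -c "
from h import *
print(np.round(bot.observe()['qpos'],2))
delta([.4958,.1915,.010],1.664-np.pi*2)
delta([.4958,.1915,.010],1.664+np.pi)"
```

```text
[-0.3   0.78  0.16  1.6  -0.16  0.77  1.6 ]
delta [0.1556 0.1367 0.0602] twist 89.97 at [0.6635 0.0698 0.0701] [-3.141e+00 -1.000e-03 -3.049e+00] t 6.4833
delta [0.1556 0.1367 0.0602] twist -90.03 at [0.6635 0.0698 0.0701] [-3.141e+00 -1.000e-03 -3.049e+00] t 6.4833
```

Call:
{"api": "carry_out", "payload": {
  "rows": [
    [[0, 0, -0.04, 0], [0, 0, -0.06, 7], [0.04, 0.035, -0.06, 14], [0.08, 0.07, -0.06, 21], [0.12, 0.105, -0.06, 28], [0.1556, 0.137, -0.06, 35], [0.1556, 0.137, -0.06, 42], [0.1556, 0.137, -0.06, 49], [0.1556, 0.137, -0.06, 56], [0.1556, 0.137, -0.06, 63], [0.1556, 0.137, -0.06, 70], [0.1556, 0.137, -0.06, 77]]
  ],
  "grip": 0.045
}}

```text
clock: 7.48
position: [0.4964, 0.1919, 0.1297]
tool_rot: [3.141, 0.001, 1.885]
force: [-0.8, -0.4, 1.1]
grip_width: 0.0449
finger_force: 0.0
```

Run:
```python
from h import *
delta([.4958,.1915,.010],1.664)
t=bot.grab_frame('top');c,e=fit([(t,nearest(t,'ampoule_box',[.502,.126,.02]))],CART,[.502,.126,1.56]);print(c,e)
```

```text
delta [-0.0002 -0.0007  0.1197] twist 12.63 at [0.4964 0.1919 0.1297] [3.141e+00 1.000e-03 1.885e+00] t 7.4833
[0.50443368 0.12391977 1.58758273] 0.06321630451693205
```

Call:
{"api": "carry_out", "payload": {
  "rows": [
    [[0, -0.001, 0.03, 7], [0, -0.001, 0.06, 12.6], [0, -0.001, 0.09, 12.6], [0, -0.001, 0.11, 12.6], [0, -0.001, 0.12, 12.6], [0, -0.001, 0.12, 12.6], [0, -0.001, 0.12, 12.6], [0, -0.001, 0.12, 12.6]]
  ]
}}

```text
clock: 8.25
position: [0.4957, 0.193, 0.011]
tool_rot: [3.14, -0.001, 1.673]
force: [0.1, 0.1, 0.3]
grip_width: 0.045
finger_force: 0.0
```

Run:
```python
from h import *
# finger target at rack(-.1224,.0835)
a=place(np.array([[-.1224,.0835,.010]]),[.634,.0287,.093])[0];delta(a,1.664)
```

```text
delta [-0.0929 -0.0008  0.0009] twist 0.54 at [0.4957 0.193  0.011 ] [ 3.140e+00 -1.000e-03  1.673e+00] t 8.25
```

Call:
{"api": "carry_out", "payload": {
  "rows": [
    [[-0.009, 0, 0, 0.5], [-0.018, 0, 0, 0.5], [-0.026, 0, 0, 0.5], [-0.034, 0, 0, 0.5], [-0.042, 0, 0, 0.5], [-0.05, 0, 0, 0.5], [-0.058, 0, 0, 0.5], [-0.066, 0, 0, 0.5], [-0.074, 0, 0, 0.5], [-0.082, 0, 0, 0.5], [-0.087, 0, 0, 0.5], [-0.09, 0, 0, 0.5]]
  ]
}}

```text
clock: 9.25
position: [0.5041, 0.1025, 0.0098]
tool_rot: [-3.141, 0.0, 1.663]
force: [-1.0, 0.8, 0.5]
grip_width: 0.0448
finger_force: 0.6
```

Run:
```python
from h import *
t=bot.grab_frame('top');w=bot.grab_frame('wrist');s=bot.grab_frame('side')
def rk(c): 
    d=c[:2]-[.634,.0287];a=.093;return np.round([d[0]*np.cos(a)+d[1]*np.sin(a),-d[0]*np.sin(a)+d[1]*np.cos(a),c[2]-np.pi/2-a],4)
for f,n in((t,'top'),(s,'side')):
    m=nearest(f,'ampoule_box',[.505,.06,.02])
    if m is not None:
        c,e=fit([(f,m)],CART,[.505,.058,1.62]);print(n,rk(c),round(e,3))
save(w,'w2.png');cv2.imwrite('pics/t2.png',cv2.resize(t['pixels'][150:310,160:380,::-1],None,fx=3,fy=3))
print('tcp',rk(np.r_[bot.observe()['position'][:2],0])[:2])
```

```text
top [-0.1175  0.0285  0.0852] 0.44
side [-0.1208  0.0431  0.0748] 0.076
tcp [-0.1225  0.0869]
```

View pics/t2.png

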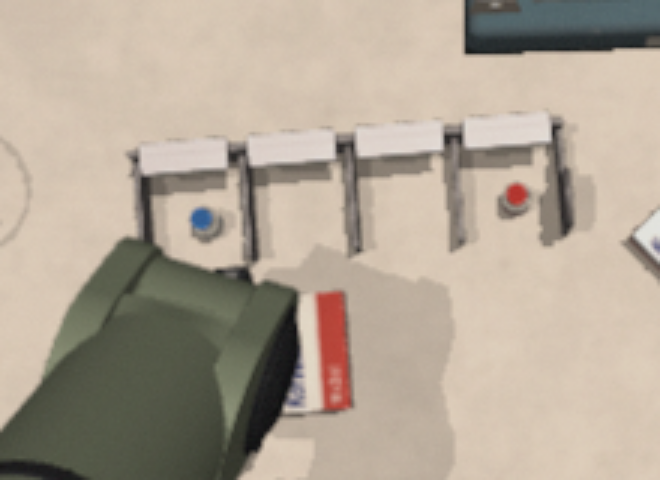

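The top view shows the arm over the carton. Its red edge is at crop (335,350), aligned with the slot, and the vials are undisturbed at (203,222) and (516,195). The side fit puts the carton at rack y≈43 mm, so I nudge it 3 mm more, back off and lift.

Call:
{"api": "carry_out", "payload": {
  "rows": [
    [[-0.002, 0, 0, 0], [-0.003, 0, 0, 0], [-0.003, 0, 0, 0], [0.02, 0, 0, 0], [0.03, 0, -0.03, -7], [0.03, 0, -0.07, -14], [0.03, 0, -0.11, -21], [0.03, 0, -0.11, -28], [0.03, 0, -0.11, -35], [0.03, 0, -0.11, -42], [0.03, 0, -0.11, -49], [0.03, 0, -0.11, -56]]
  ]
}}

```text
clock: 10.5
position: [0.5012, 0.1334, 0.1199]
tool_rot: [3.141, 0.0, 2.648]
force: [0.0, 0.3, 0.1]
grip_width: 0.0451
finger_force: 0.0
```

Run:
```python
from h import *
a=place(np.array([[-.204,.0405,.12]]),[.634,.0287,.093])[0];delta(a,np.pi+.093)
```

```text
delta [ 2.570e-02 -1.085e-01 -1.000e-04] twist -33.63 at [0.5012 0.1334 0.1199] [3.141 0.    2.648] t 10.5
```

Call:
{"api": "carry_out", "payload": {
  "rows": [
    [[0.0, -0.03, 0, -7], [0.013, -0.07, 0, -14], [0.0257, -0.1085, 0, -21], [0.0257, -0.1085, 0, -28], [0.0257, -0.1085, 0, -33.6], [0.0257, -0.1085, 0, -33.6], [0.0257, -0.1085, 0, -33.6], [0.0257, -0.1085, 0, -33.6]]
  ],
  "grip": 0.03
}}

```text
clock: 11.17
position: [0.4268, 0.0506, 0.1197]
tool_rot: [-3.142, 0.0, -3.059]
force: [-0.2, -0.3, 0.0]
grip_width: 0.0301
finger_force: 0.0
```

```bash
cat >> h.py <<'E'
def rk(c): 
    d=np.array(c[:2])-[.634,.0287];a=.093;return np.round([d[0]*np.cos(a)+d[1]*np.sin(a),-d[0]*np.sin(a)+d[1]*np.cos(a),c[2]-np.pi/2-a],4)
def cart(p):
    t=bot.grab_frame('top');s=bot.grab_frame('side')
    for f,n in((t,'top'),(s,'side')):
        m=nearest(f,'ampoule_box',[p[0],p[1],.02])
        if m is not None:
            c,e=fit([(f,m)],CART,p);print(n,rk(c),round(e,3))
    return t,s
E
python3 - <<'E'
from h import *
t,s=cart([.507,.058,1.66]);w=bot.grab_frame('wrist')
m=nearest(w,'ampoule_box',[.507,.058,.02])
c,e=fit([(w,m)],CART,[.507,.058,1.66]);print('wrist',rk(c),e)
im=w['pixels'][:,:,::-1].copy()
for mod,pp in((RACK,[.634,.0287,.093]),(CART,c)):
  for P in mod:
    q=np.array([proj(w,x) for x in place(P,pp)]);cv2.polylines(im,[cv2.convexHull((q+.5).astype(np.int32))],True,(0,255,0),1)
cv2.imwrite('pics/w3.png',im)
a=place(np.array([[-.204,.0405,.01]]),[.634,.0287,.093])[0];delta(a,np.pi+.093)
E
```

```text
top [-0.1163  0.0379  0.0009] 0.235
side [-0.1182  0.0414  0.0568] 0.087
wrist [-0.1197  0.0417 -0.0068] 0.16146104886230606
delta [-0.0004 -0.0006  0.1097] twist -0.41 at [0.4267 0.0506 0.1197] [-3.141 -0.    -3.056] t 11.4667
```

View pics/w3.png

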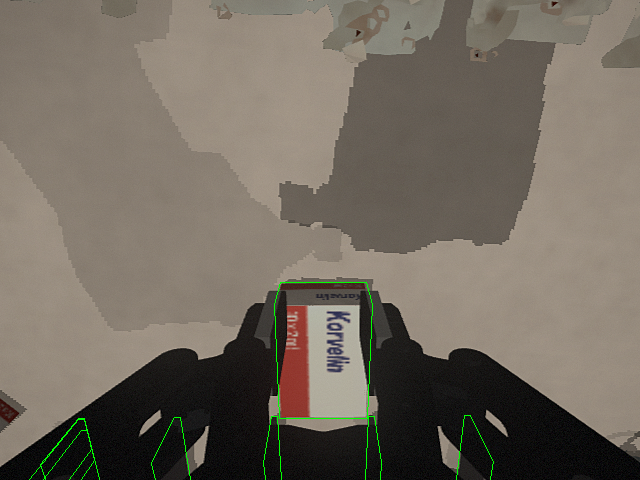

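The wrist view shows the carton at (322,350), square to slot 3 and between its projected walls at columns 275 and 378. Next I descend behind its near end.

Call:
{"api": "carry_out", "payload": {
  "rows": [
    [[0, -0.001, 0.03, -0.4], [0, -0.001, 0.06, -0.4], [0, -0.001, 0.09, -0.4], [0, -0.001, 0.105, -0.4], [0, -0.001, 0.11, -0.4], [0, -0.001, 0.11, -0.4], [0, -0.001, 0.11, -0.4]]
  ]
}}

```text
clock: 12.05
position: [0.427, 0.0495, 0.0103]
tool_rot: [-3.141, 0.0, -3.049]
force: [0.2, -0.0, -0.0]
grip_width: 0.0302
finger_force: 0.0
```

Call:
{"api": "carry_out", "payload": {
  "rows": [
    [[-0.008, 0, 0, 0], [-0.016, 0, 0, 0], [-0.022, 0, 0, 0], [-0.028, 0, 0, 0], [-0.034, 0, 0, 0], [-0.04, 0, 0, 0], [-0.046, 0, 0, 0], [-0.052, 0, 0, 0], [-0.058, 0, 0, 0], [-0.064, 0, 0, 0], [-0.068, 0, 0, 0], [-0.07, 0, 0, 0]]
  ]
}}

```text
clock: 13.05
position: [0.4971, 0.0561, 0.0097]
tool_rot: [3.142, 0.0, -3.048]
force: [-0.4, 0.4, 1.4]
grip_width: 0.03
finger_force: 0.6
```

Run:
```python
from h import *
t,s=cart([.55,.065,1.66])
cv2.imwrite('pics/s4.png',cv2.resize(s['pixels'][170:310,190:410,::-1],None,fx=3.5,fy=3.5))
a=place(np.array([[-.065,.0405,.01]]),[.634,.0287,.093])[0];delta(a,np.pi+.093)
```

```text
top [-0.069   0.0381 -0.0707] 0.773
side [-0.0776  0.0392  0.1227] 0.55
delta [-0.0696  0.0006 -0.0003] twist 0.01 at [0.4963 0.0559 0.0097] [-3.142 -0.    -3.048] t 13.25
```

View pics/s4.png

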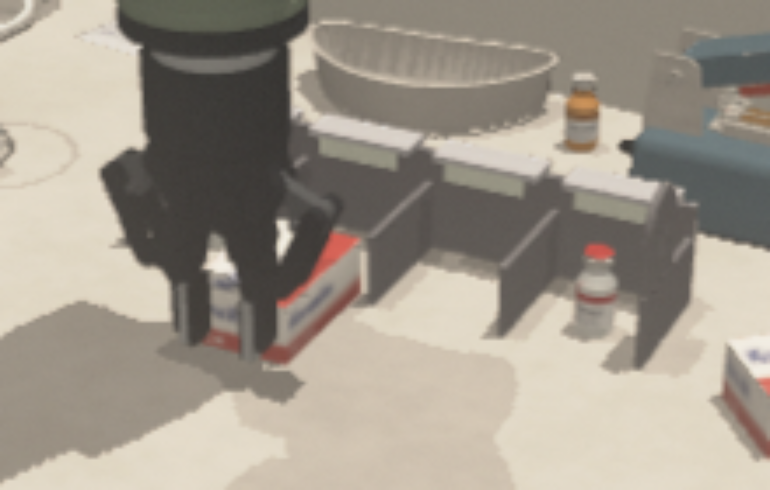

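The side view shows the carton nose at crop (360,265), entering slot 3 just inside its right wall. The red vial at (597,290) is untouched. I continue the push.

Call:
{"api": "carry_out", "payload": {
  "rows": [
    [[-0.006, 0, 0, 0], [-0.012, 0, 0, 0], [-0.018, 0, 0, 0], [-0.024, 0, 0, 0], [-0.03, 0, 0, 0], [-0.036, 0, 0, 0], [-0.042, 0, 0, 0], [-0.048, 0, 0, 0], [-0.053, 0, 0, 0], [-0.057, 0, 0, 0], [-0.06, 0, 0, 0], [-0.062, 0, 0, 0]]
  ]
}}

```text
clock: 14.25
position: [0.5585, 0.0618, 0.0097]
tool_rot: [-3.142, -0.0, -3.048]
force: [-1.5, 0.5, 0.8]
grip_width: 0.0301
finger_force: 0.6
```

Call:
{"api": "carry_out", "payload": {
  "rows": [
    [[-0.002, 0, 0, 0], [-0.004, 0, 0, 0], [-0.006, 0, 0, 0], [-0.007, 0, 0, 0], [-0.007, 0, 0, 0]]
  ]
}}

```text
clock: 14.67
position: [0.5644, 0.0623, 0.0096]
tool_rot: [-3.142, -0.002, -3.048]
force: [-4.5, -0.2, 2.1]
grip_width: 0.0303
finger_force: 2.3
```

Call:
{"api": "carry_out", "payload": {
  "rows": [
    [[-0.001, 0, 0, 0], [-0.002, 0, 0, 0], [-0.002, 0, 0, 0]]
  ]
}}

```text
clock: 14.92
position: [0.5645, 0.0623, 0.0094]
tool_rot: [-3.141, -0.006, -3.048]
force: [-16.1, -1.4, 10.7]
grip_width: 0.03
finger_force: 8.1
```

It has stalled with force rising to 16 N, and the TCP is at rack x≈-66 mm as expected, so the carton is home. I back off, lift clear and check.

Call:
{"api": "carry_out", "payload": {
  "rows": [
    [[0.005, 0, 0, 0], [0.03, 0, 0, 0], [0.06, 0, 0, 0], [0.07, 0, -0.04, 0], [0.07, 0.03, -0.08, 0], [0.07, 0.07, -0.12, 0], [0.07, 0.11, -0.16, 0], [0.07, 0.15, -0.2, 0], [0.07, 0.19, -0.2, 0], [0.07, 0.23, -0.2, 0], [0.07, 0.23, -0.2, 0], [0.07, 0.23, -0.2, 0]]
  ]
}}

```text
clock: 15.92
position: [0.4746, 0.2937, 0.2115]
tool_rot: [3.137, 0.002, -3.04]
force: [-1.5, 0.7, -0.8]
grip_width: 0.0301
finger_force: 0.0
```

Run:
```python
from h import *
t,s=cart([.622,.068,1.66])
a=cv2.resize(t['pixels'][150:310,180:380,::-1],None,fx=2,fy=2);b=cv2.resize(s['pixels'][170:330,210:410,::-1],None,fx=2,fy=2)
cv2.imwrite('pics/end.png',np.hstack([a,b]))
print(bot.observe()['force'])
```

```text
top [-0.0133  0.0371 -0.0158] 0.138
side [-0.0131  0.0453  0.2452] 0.211
[-0.1168605  -0.71642364  0.67021976]
```

View pics/end.png

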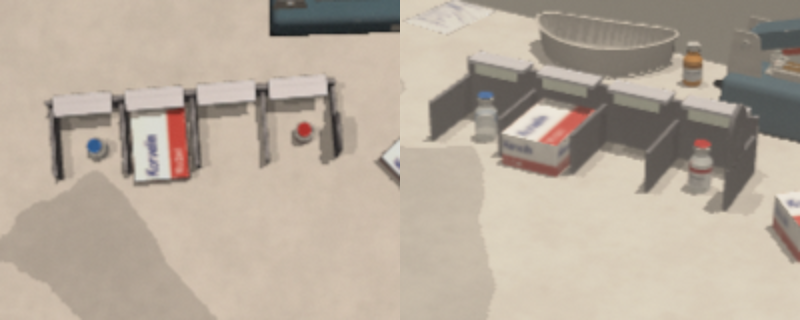

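Run:
```python
from h import *
import h
t=bot.grab_frame('top');R=[.634,.0287,.093]
occ=render(t,RACK,R,4);r0=h.render
m=nearest(t,'ampoule_box',[.622,.068,.02])
h.render=lambda f,mo,p,S=4:r0(f,mo,p,S)*(1-occ)
m4=cv2.resize(m.astype(np.uint8),None,fx=4,fy=4,interpolation=cv2.INTER_NEAREST)*(1-occ)
for x in np.arange(-.0205,.002,.002):
    p=list(place(np.array([[x,.039,0]]),R)[0][:2])+[1.66]
    r=h.render(t,CART,p);print(round(x,4),round((r&m4).sum()/(r|m4).sum(),3))
```

```text
-0.0205 0.731
-0.0185 0.735
-0.0165 0.75
-0.0145 0.766
-0.0125 0.782
-0.0105 0.799
-0.0085 0.818
-0.0065 0.838
-0.0045 0.854
-0.0025 0.842
-0.0005 0.823
0.0015 0.803
```

The image agrees with fully home: the best fit is about -5 mm, with a top-view offset of 2–4 mm. Handing in.

```bash
python3 -c "
from workcell import bot
print(bot.job_done())"
```

```text
the job is handed in; nothing more can be done
None
```

I touched strips d, c and b in order, counting from the tall end plate on the right. I then pushed the carton into the third slot until it stopped against the back panel at 16 N. The vials looked undisturbed in the last pictures, I kept clear of the gauze pack, and the job is handed in (no verdict was returned).

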